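# Open the sample case by its paddle latch and stow the flared pot

### The job

Pull up the recessed paddle handle to trip the latch and, while holding it, raise the lid of the metal sample case until it stands open, about upright, by itself; then let go of the paddle. Take the ribbed pot with the narrow neck and flared rim from among the three white pots and set it down gently, upright, on the foam pad in the free half of the case, then let go. Leave the other two pots where they stand, and leave the lid open.

Things in the scene. Friction and masses are not known exactly. Their poses are not given: they have to be found in the camera images.
- case: Fixed metal case, dark corners. Tub 200 deep (its x; front faces -x), 270 wide (y), 110 high, walls and floor 5 mm; with shut lid 155 high. Origin: centre of underside. An 83 mm high divider at y = 0 makes two halves of 190 x 128 inside: one (either) is filled by a carton 75 mm high, the other is free, with the foam pad. A keeper juts 12 mm in from the front wall at y = 0, just below the rim.
- lid_hinge (a point): Middle of the lid's hinge line, on the tub's back upper edge: 100 mm behind (+x) the case's origin, 110 mm up. The hinge line runs along the case's y. The point's axes turn with the lid.
- lid (a joint): Lid angle (rad): 0 shut, grows as its front rises, stop at 1.62 (1.57 is upright). Pan 200 x 270, 45 mm thick, above the hinge line when shut, 0.5 kg. The stiff hinge holds it where left above about 0.9 rad; lower it may fall shut. Shut, the latch holds it (3 mm play) until the paddle is beyond about 0.25 rad; paddle let go with the lid nearly shut: the latch catches again.
- paddle (a joint): Paddle angle relative to the lid (rad): 0 flat in its recess, grows as its front end is pulled up out of the lid, stop at 0.5; a spring returns it (2 N at the grip at first, 5 N at the stop). The pivot runs along the lid's y, 115 mm in front of the hinge line and, with the lid shut, 30 mm above it.
- paddle_grip (a point): Centre of the steel grip block at the paddle's front end, 50 mm in front of its pivot; at first 35 mm behind the shut lid's front edge, 140 mm above the table. Block 26 (x) x 36 (y) x 25 mm high, top flush. Take it from above by its sides (36 mm, closing along the case's y); it can turn between the fingers. Black recess round it: 140 wide, 95 long, floor 26 mm below this point, open to the front.
- flared_pot_mid (a point): The pot to stow: white ceramic, five ribs round its belly, narrow neck, flared rim; 74 mm high, rim 60 across, belly 58 (from 22 to 50 mm up), neck 48 (60 mm up), foot 48; about 0.25 kg. Point on its axis half-way up (37 mm above its underside), z up.
- pad: Grey firm foam pad, fixed on the floor of the case's free half, 165 x 112 x 10 mm, hidden while the lid is shut. Origin: centre of its underside, 5 mm above the table (top at 15 mm). Axes along the case's.
- straight_pot_mid (a point): White pot with plain straight sides, to be left alone: 62 mm across, 80 mm high. Point on its axis half-way up.
- squat_pot_mid (a point): Low wide white bowl-shaped pot, to be left alone: 92 mm across the rim, 50 mm high. Point on its axis half-way up.
Not all that is in view belongs to the job. Leave any pink or purple look-alike of the part that bears flared_pot_mid alone.

How it is judged:
On the way, in this order (a step that is already met when the one before it is completed fails the run):
1. the paddle is pulled up far enough to draw the latch (value of joint paddle above 0.2 rad), for 0.1 s.
2. the lid stands open, about upright, with the paddle back in its recess (value of joint lid above 1.3 rad and value of joint paddle below 0.1 rad), for 0.2 s.
At the end, for the whole second after the job is handed in: The lid stands open by itself (above 1.3 rad), the paddle is back in its recess (below 0.1 rad), and the flared pot stands upright (within 0.12 rad) and still on the foam pad in the free half of the case, let go, its axis within the pad (70 mm along x, 50 mm along y of its centre) (all of step 2 and x of flared_pot_mid in the frame of pad between -0.07 and 0.07 m and y of flared_pot_mid in the frame of pad between -0.05 and 0.05 m and z of flared_pot_mid in the frame of pad between 0.039 and 0.055 m and angle between flared_pot_mid's own z axis and vertical below 0.12 rad); the robot touches nothing.
It fails at once if another pot is moved by more than 25 mm or knocked over (distance of any of straight_pot_mid, squat_pot_mid from where it was at the start of the episode above 0.025 m).
It fails at once if the pot (or anything else) is banged down on the pad with more than 45 N (contact force between pad and anything else above 45 N).
It also fails if it takes over 72 s, if anything falls off the work surface, if the arm or the gripper's body presses on something with over 40 N, if the wrist force passes 120 N, or if a joint passes its speed limit or range.

### The arm

A 6-joint arm with a two-finger parallel gripper is mounted at the origin on the work surface. World frame = base frame: x ahead of the robot, y to its left, z up, the work surface at z = 0. Lengths are in m, angles in rad, forces in N, time in s.
With the tool pointing down it reaches from about 0.35 to 0.775 m from the base axis. Payload 5.5 kg.
Tool frame: the origin (TCP) lies between the finger pads; the fingertips stand env.nose_length ahead of it and the grasp point (between the pads) lies 8 mm behind it (env.nose_length is the distance from the TCP to the fingertips, in m); z points along the fingers, y is the direction in which the jaws open and shut (so a half turn about z gives the same grasp; the last joint's range is limited). The gripper opens to 85 mm and grips with 20 to 120 N. Pads are 22 mm wide; open, the fingers measure 114 mm over their backs; the gripper's body (76 mm by 85 mm) begins 54 mm behind the grasp point. The pads swing forward as they close: fully open they stand 13 mm farther back than shut.
Start: joints at [0.998, 0.313, 0.046, 1.304, 0, 1.431], TCP at [0.241, 0.522, 0.242] pointing down, gripper open.
Joint ranges: [-2.76, 2.76], [-0.86, 1.69], [-1.03, 1.26], [-2.2, 2.34], [-1.47, 1.5], [-3.14, 3.14]. Speed limits (rad/s): [2.57, 2.57, 3.14, 3.14, 3.14, 3.14].

### API

Orientations are given as a unit quaternion [w, x, y, z].
In Python, from workcell import env gives the robot as it stands. The module is installed in compiled form; this text tells all that it offers.
- The arm moves only by the shell command python3 -m creep 'ROWS' [FORCE]. ROWS is a JSON object of lists of equal length, an entry for each row: "hand": the finger opening in mm, from 0 to 85.4; "delta_pos": the shift along the tool's x, y, z scaled (see below), a list of three; "turn": the turn about the tool's z scaled (see below). In form: {"hand": [hand, ...], "delta_pos": [[dx, dy, dz], ...], "turn": [turn, ...]}. A call has exactly 5 rows; each row shifts and turns the commanded pose from where the row before left it, along the tool's axes as they then stand; what a row does not reach is not made up. The controller multiplies each number of a shift by 0.8 m and each number of a turn by 5 degrees. A row lasts 1/12 s, in which the tool goes at most 41.7 mm and 7.16 degrees, less where a joint would pass 70% of its speed; a pose out of reach is approached as far as the arm can. A call with a number of a shift or a turn outside -1 to 1 is refused whole. A call with a gripper value outside its range is refused whole. The fingers move at their own pace and stop on an object; FORCE is the grip in N (left out, the last holds). Time passes only in rows, so rows that do not move let the fingers close, or fill a call up. It gives the time, the measured TCP pose, the force and the opening at its end, in the units of the state.
- env.get_state(): the state, without advancing time (a new reading comes with each control period).
- env.read_camera(name): name is "side" or "top"; returns a dict with "pixels" (420x560x3 uint8, red, green, blue), "depth" (420x560 float32, m along the optical axis (not along the pixel's ray), 0 where there is no reading), "fx", "fy", "cx", "cy" (pixels), "D" ([k1, k2, p1, p2, k3] as OpenCV has them; the pictures are not rectified), "origin" and "orientation" of the camera in the world. Camera axes: x right, y down, z forward; pixel columns grow to the right and rows downward; lengths in m; the calibration is good to about 2 mm. A picture is of the moment at which its call begins.
- env.hand_in(): hands the job in, once; it reports no verdict.
Trained networks look in the newest picture that a camera, given by its name, has taken for a name from the list of things; names that differ only in an ending like _2 or _b are one class to them, and where a whole thing is asked for, a point or a joint stands for the part that bears it (a point fixed in the world has none). Each returns a list of dicts, best first, with "score" (0 to 1); they miss things now and then, are a little off and sometimes report something else, mostly with a low value. They report only what shows in the picture. A call takes as long as a camera call. They do not tell look-alikes from the thing itself.
- env.find_in(camera, target): "location" ([row, column] in pixels, amid what is visible of it).
- env.pinpoint(camera, target): "location" ([row, column] in pixels: a listed point, or the origin of a listed thing).
The state is a dict: "clock": time; "joint_pos": joint angles; "qvel": joint speeds; "tau": joint torques, N m; "tcp_pos": TCP position; "orientation": TCP orientation; "wrist_force": force on the tool from outside, world axes, zero at the start; "ft_torque": the same for the moment, N m; "finger_gap": finger opening in m.
Only numpy, scipy, OpenCV 4.12 (cv2) and the standard library are available. Lean on these libraries where they do the work, as an engineer would, in place of code of your own. Each camera call takes 0.05 s, during which the arm holds its last target.

## Working session

There is one attempt and no reset: what is moved stays moved. The work goes in short steps, Python scripts to look and compute and a shell command to move; the robot and the scene stay as the last step left them, time stands still between calls to the robot, and variables do not carry over. Pictures are saved under pics/ and viewed, and the job is handed in when it is done.

```bash
mkdir -p pics; cat > h.py <<'E'
import numpy as np, cv2
from workcell import env
from scipy.spatial.transform import Rotation as R
def rot(q): return R.from_quat([q[1],q[2],q[3],q[0]]).as_matrix()
def shot(name,fn=None):
    c=env.read_camera(name)
    if fn: cv2.imwrite('pics/'+fn,cv2.cvtColor(c['pixels'],cv2.COLOR_RGB2BGR))
    return c
def ray(c,rc):
    K=np.array([[c['fx'],0,c['cx']],[0,c['fy'],c['cy']],[0,0,1.]])
    p=cv2.undistortPoints(np.array([[[rc[1],rc[0]]]],float),K,np.array(c['D'],float))[0,0]
    return np.array(c['origin']),rot(c['orientation'])@np.array([p[0],p[1],1.])
def at(c,rc,d=None):
    o,r=ray(c,rc)
    if d is None: d=c['depth'][int(round(rc[0])),int(round(rc[1]))]
    return o+d*r
def onz(c,rc,z):
    o,r=ray(c,rc); return o+r*(z-o[2])/r[2]
def two(c1,a,c2,b):
    o1,r1=ray(c1,a);o2,r2=ray(c2,b); r1/=np.linalg.norm(r1);r2/=np.linalg.norm(r2)
    s=np.linalg.lstsq(np.c_[r1,-r2],o2-o1,rcond=None)[0]
    p,q=o1+s[0]*r1,o2+s[1]*r2
    return (p+q)/2,np.linalg.norm(p-q)
def proj(c,P):
    K=np.array([[c['fx'],0,c['cx']],[0,c['fy'],c['cy']],[0,0,1.]])
    Rm=rot(c['orientation']); t=-Rm.T@np.array(c['origin'])
    return cv2.projectPoints(np.array(P,float).reshape(-1,1,3),cv2.Rodrigues(Rm.T)[0],t,K,np.array(c['D'],float))[0][:,0,::-1]
E
python3 - <<'E'
from h import *
np.set_printoptions(precision=4,suppress=True)
s=env.get_state();print({k:np.round(v,3) for k,v in s.items()},env.nose_length)
C={n:shot(n,n+'0.png') for n in('side','top')}
for n in C: print(n,np.array(C[n]['origin']),C[n]['fx'],rot(C[n]['orientation'])[:,2])
for t in ['case','lid_hinge','lid','paddle','paddle_grip','flared_pot_mid','straight_pot_mid','squat_pot_mid']:
    P={n:env.pinpoint(n,t) if t not in('lid','paddle') else env.find_in(n,t) for n in C}
    for n in C: print(t,n,[(np.round(x['location'],1).tolist(),round(x['score'],2)) for x in P[n][:4]])
    try:
        p,g=two(C['side'],P['side'][0]['location'],C['top'],P['top'][0]['location']);print('   ',p,g)
    except Exception as e: print(e)
E
```

```text
{'clock': np.float64(0.0), 'joint_pos': array([ 0.998,  0.314,  0.045,  1.304, -0.   ,  1.431]), 'qvel': array([-0.001,  0.001,  0.001,  0.001, -0.001, -0.001]), 'tau': array([  0.003, -48.063,  29.853,   0.019,  -0.   ,  -0.   ]), 'tcp_pos': array([0.241, 0.522, 0.241]), 'orientation': array([-0.   ,  0.215,  0.977, -0.001]), 'wrist_force': array([-0.514,  0.397, -0.133]), 'ft_torque': array([-0.004,  0.005, -0.005]), 'finger_gap': np.float64(0.085)} 0.011
side [0.0902 0.2691 0.6719] 448.4476055865874 [ 0.4982 -0.4927 -0.7135]
top [ 0.3851 -0.1076  1.043 ] 431.123799359684 [ 0.123  -0.0234 -0.9921]
case side [([305.5, 164.4], 0.77)]
case top [([201.6, 184.4], 0.7)]
    [0.5229 0.1023 0.0059] 0.0022658301234915893
lid_hinge side [([305.5, 165.7], 0.29)]
lid_hinge top []
list index out of range
lid side [([267.3, 145.0], 0.63)]
lid top [([190.9, 170.7], 0.82)]
    [0.5326 0.1102 0.1126] 0.002253706260540528
paddle side [([267.7, 172.6], 0.87)]
paddle top [([211.7, 177.8], 0.86), ([223.5, 387.2], 0.2)]
    [0.4837 0.0886 0.1378] 0.0036606558814052193
paddle_grip side [([275.8, 184.8], 0.65)]
paddle_grip top [([222.4, 179.7], 0.91)]
    [0.4608 0.0844 0.1359] 0.0050324743384669865
flared_pot_mid side [([244.1, 274.1], 0.95), ([216.9, 328.0], 0.91), ([240.9, 384.4], 0.62)]
flared_pot_mid top [([235.9, 323.6], 0.65), ([218.5, 277.4], 0.65), ([282.1, 340.6], 0.6)]
    [ 0.4711 -0.193  -0.024 ] 0.10842224226074709
straight_pot_mid side [([179.7, 366.4], 0.73)]
straight_pot_mid top [([221.5, 385.7], 0.98)]
    [ 0.4594 -0.3756  0.0398] 0.00918112612092598
squat_pot_mid side [([185.0, 279.4], 0.91)]
squat_pot_mid top [([171.4, 332.0], 0.63)]
    [ 0.5905 -0.2538  0.0167] 0.0030375726581557245
```

View pics/side0.png

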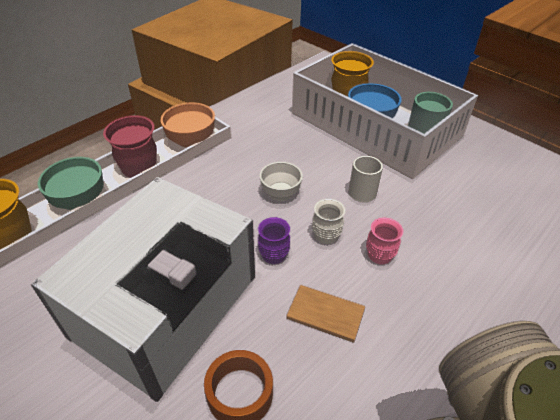

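View pics/top0.png

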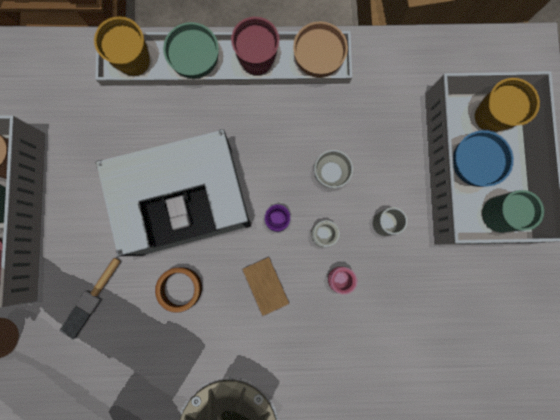

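```bash
python3 - <<'E'
from h import *
np.set_printoptions(precision=4,suppress=True)
C={n:shot(n) for n in('side','top')}
def cloud(c):
    K=np.array([[c['fx'],0,c['cx']],[0,c['fy'],c['cy']],[0,0,1.]])
    v,u=np.mgrid[0:420,0:560]
    p=cv2.undistortPoints(np.stack([u,v],-1).reshape(-1,1,2).astype(float),K,np.array(c['D'],float))[:,0]
    d=c['depth'].reshape(-1,1)
    P=np.c_[p,np.ones(len(p))]*d@rot(c['orientation']).T+np.array(c['origin'])
    return P[d[:,0]>0]
for n in C:
    P=cloud(C[n])
    m=(P[:,2]>.148)&(P[:,2]<.162)&(P[:,0]>.35)&(P[:,0]<.72)&(P[:,1]>-.07)&(P[:,1]<.32)
    r=cv2.minAreaRect(P[m,:2].astype(np.float32)*1000);print(n,m.sum(),r,cv2.boxPoints(r).tolist(),np.median(P[m,2]))
    for nm,ctr,h in (('flared',(.485,-.225),.074),('straight',(.46,-.37),.08),('squat',(.59,-.255),.05)):
        m=(np.hypot(P[:,0]-ctr[0],P[:,1]-ctr[1])<.06)&(P[:,2]>h-.009)&(P[:,2]<h+.012)
        if m.sum()>4:
            (cx,cy),rr=cv2.minEnclosingCircle(P[m,:2].astype(np.float32)*1000);print('  ',nm,m.sum(),cx,cy,rr,P[m,2].max())
p=two(C['side'],(216.9,328),C['top'],(235.9,323.6));print('flared',p)
a=C['side']['pixels'][190:275,240:420];b=C['top']['pixels'][190:310,250:420]
f=lambda x:cv2.resize(x,(540,int(x.shape[0]*540/x.shape[1])),interpolation=cv2.INTER_CUBIC)[:,:,::-1]
cv2.imwrite('pics/crop0.png',f(a))
E
```

```text
side 14677 ((525.1365966796875, 100.6065673828125), (205.6402130126953, 273.3867492675781), 13.93802547454834) [[392.418212890625, 208.5087432861328], [458.2695007324219, -56.82862854003906], [657.85498046875, -7.2956085205078125], [592.003662109375, 258.041748046875]] 0.15282224644664355
   flared 183 437.5340270996094 -228.0432586669922 29.43783950805664 0.0747901610680769
   straight 241 461.3290710449219 -378.8318786621094 32.872901916503906 0.08013334033870889
   squat 319 588.481689453125 -252.71432495117188 47.47144317626953 0.049815458806090174
top 9880 ((526.7981567382812, 99.73429870605469), (203.9651336669922, 274.55181884765625), 14.25444221496582) [[394.1542053222656, 207.6727294921875], [461.75665283203125, -58.4261474609375], [659.442138671875, -8.204132080078125], [591.8396606445312, 257.8947448730469]] 0.15492125657416944
   flared 171 439.5115661621094 -229.26632690429688 28.923145294189453 0.0770442579097661
   straight 185 462.4718017578125 -380.6877746582031 31.231672286987305 0.08330160108080042
   squat 260 590.90234375 -254.73976135253906 46.01259994506836 0.05462561210457306
flared (array([ 0.4325, -0.2238,  0.0559]), np.float64(0.0020317195804282276))
```

View pics/crop0.png

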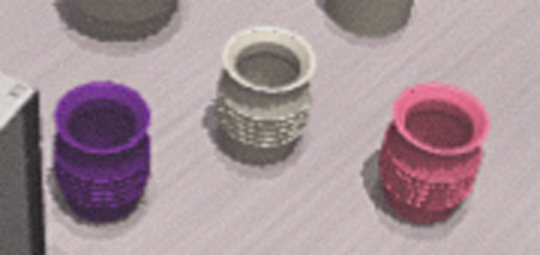

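```bash
python3 - <<'E'
from h import *
np.set_printoptions(precision=4,suppress=True)
s=env.get_state();M=rot(s['orientation']);print(M,np.degrees(np.arctan2(M[1,1],M[0,1])))
C={n:shot(n) for n in('side','top')}
for r,c in((244.1,274.1),(216.9,328),(240.9,384.4)):print(at(C['side'],(r,c)))
for r,c in((218,277),(282,340)):print(onz(C['top'],(r,c),.06))
a=C['side']['pixels'][215:335,110:260]
cv2.imwrite('pics/crop1.png',cv2.resize(a,(750,600),interpolation=cv2.INTER_CUBIC)[:,:,::-1])
E
python3 -m creep '{"hand":[85,85,85,85,85],"delta_pos":[[0,0,0],[0,0,0],[0,0,0],[0,0,0],[0,0,0]],"turn":[-1,-1,-1,-1,-1]}' 30
python3 -m creep '{"hand":[85,85,85,85,85],"delta_pos":[[0,0,0],[0,0,0],[0,0,0],[0,0,0],[0,0,0]],"turn":[-1,-1,-0.76,0,0]}' 30
```

```text
[[-0.9078  0.4194  0.0001]
 [ 0.4194  0.9078  0.0001]
 [-0.      0.0001 -1.    ]] 65.20386898169569
[ 0.457  -0.1019  0.0566]
[ 0.4506 -0.248   0.0249]
[ 0.318  -0.2411  0.0665]
[ 0.4745 -0.1186  0.06  ]
[ 0.3273 -0.2574  0.06  ]
clock: 1.52
tcp_pos: [0.2412, 0.522, 0.2423]
orientation: [0.0, -0.004, 1.0, 0.0]
wrist_force: [-0.0, -0.2, 0.6]
finger_gap: 0.085
clock: 1.93
tcp_pos: [0.2412, 0.522, 0.2423]
orientation: [0.0, -0.121, 0.993, 0.0]
wrist_force: [0.6, 0.3, -1.2]
finger_gap: 0.0852
```

View pics/crop1.png

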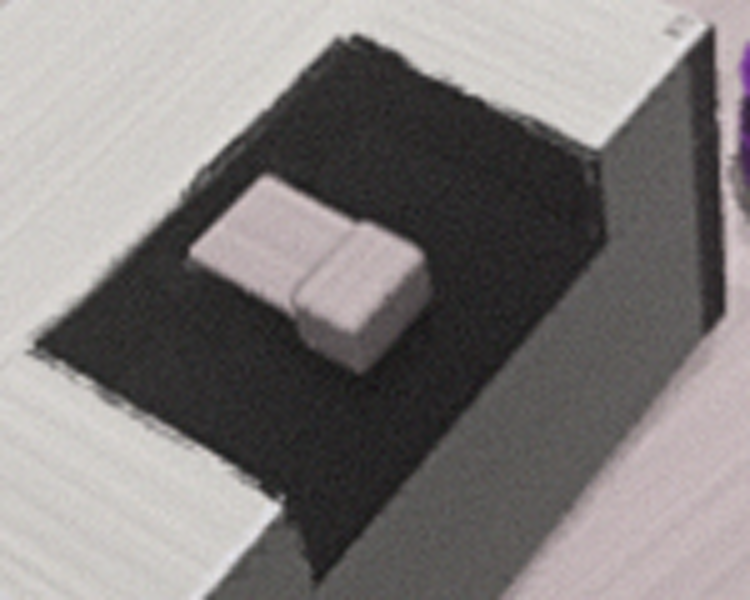

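```bash

python3 -m creep '{"hand":[75,75,75,75,75],"delta_pos":[[-0.0105,-0.046,0],[-0.0105,-0.046,0],[-0.0105,-0.046,0],[-0.0105,-0.046,0],[-0.0105,-0.046,0]],"turn":[0,0,0,0,0]}' 30
python3 -m creep '{"hand":[75,75,75,75,75],"delta_pos":[[-0.0105,-0.046,0],[-0.0105,-0.046,0],[-0.0105,-0.046,0],[-0.0105,-0.046,0],[-0.0105,-0.046,0]],"turn":[0,0,0,0,0]}' 30
python3 -m creep '{"hand":[75,75,75,75,75],"delta_pos":[[-0.0105,-0.0458,0],[-0.0105,-0.0458,0],[-0.0105,-0.0458,0],[0,0,0],[0,0,0]],"turn":[0,0,0,0,0]}' 30
python3 - <<'E'
from h import *
np.set_printoptions(precision=4,suppress=True)
s=env.get_state();print(s['tcp_pos'],s['orientation'],s['joint_pos'])
C={n:shot(n,n+'1.png') for n in('side','top')}
for n in C:
  for t in('paddle_grip',):
    print(n,env.pinpoint(n,t),[onz(C[n],x['location'],.14) for x in env.pinpoint(n,t)])
  print(proj(C[n],[s['tcp_pos']]))
E
```

```text
clock: 2.35
tcp_pos: [0.3268, 0.3522, 0.2424]
orientation: [0.0, -0.121, 0.993, 0.0]
wrist_force: [-0.1, -0.1, 0.4]
finger_gap: 0.0747
clock: 2.77
tcp_pos: [0.4122, 0.1836, 0.2426]
orientation: [0.0, -0.121, 0.993, 0.0]
wrist_force: [0.3, 0.7, 1.1]
finger_gap: 0.0747
clock: 3.18
tcp_pos: [0.4635, 0.083, 0.2422]
orientation: [0.0, -0.119, 0.993, 0.0]
wrist_force: [-0.1, 0.9, -0.1]
finger_gap: 0.0751
[0.4635 0.083  0.2422] [ 0.     -0.1189  0.9929  0.0001] [ 0.0062  0.112  -0.2094  1.2495  0.0002 -0.2322]
side [{'location': [272.7, 183.6], 'score': 0.9}] [array([0.4617, 0.082 , 0.14  ])]
[[225.2086 171.2758]]
top [{'location': [223.2, 182.6], 'score': 0.71}] [array([0.4603, 0.0794, 0.14  ])]
[[217.172  169.1604]]
```

View pics/side1.png

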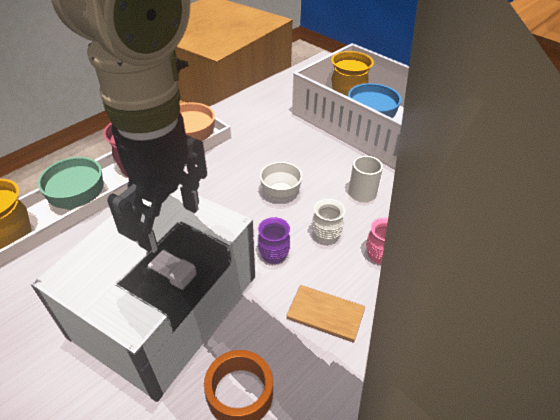

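```bash

python3 -m creep '{"hand":[75,75,75,75,75],"delta_pos":[[0.001,0,0.03],[0.001,0,0.03],[0,0,0.03],[0,0,0.025],[0,0,0.015]],"turn":[0,0,0,0,0]}' 30
python3 -m creep '{"hand":[60,30,30,30,30],"delta_pos":[[0,0,0],[0,0,0],[0,0,0],[0,0,0],[0,0,0]],"turn":[0,0,0,0,0]}' 30
python3 -m creep '{"hand":[30,30,30,30,30],"delta_pos":[[0,0,0],[0,0,0],[0,0,0],[0,0,0],[0,0,0]],"turn":[0,0,0,0,0]}' 30
python3 - <<'E'
from h import *
C=shot('side','side2.png')
cv2.imwrite('pics/crop2.png',cv2.resize(C['pixels'][185:335,80:280],(800,600))[:,:,::-1])
E
```

```text
clock: 3.9
tcp_pos: [0.4595, 0.0854, 0.1362]
orientation: [-0.001, -0.123, 0.992, 0.0]
wrist_force: [0.2, 0.2, 0.6]
finger_gap: 0.075
clock: 4.32
tcp_pos: [0.4622, 0.0827, 0.1399]
orientation: [0.001, -0.122, 0.993, -0.002]
wrist_force: [-0.5, -8.0, 0.7]
finger_gap: 0.0355
clock: 4.73
tcp_pos: [0.4621, 0.0827, 0.1398]
orientation: [0.001, -0.122, 0.993, -0.002]
wrist_force: [0.5, -7.5, 0.2]
finger_gap: 0.0357
```

View pics/crop2.png

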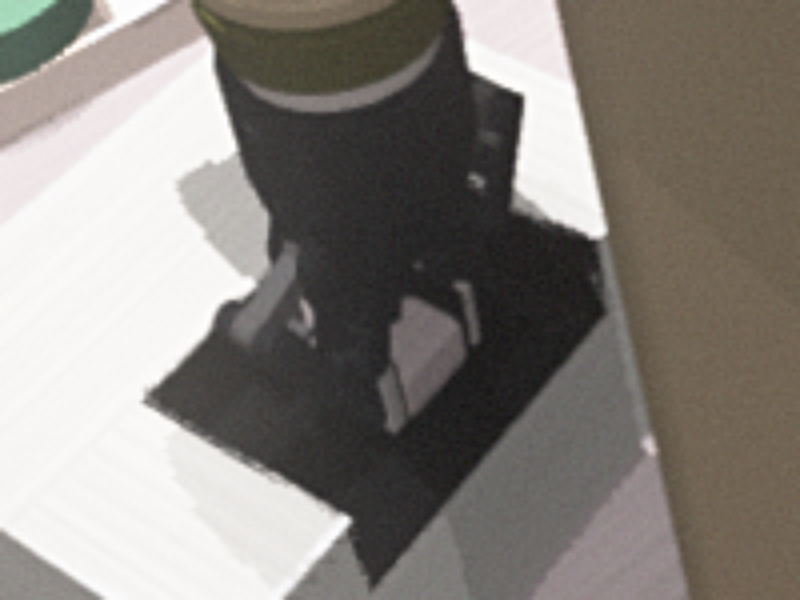

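```bash

python3 -m creep '{"hand":[30,30,30,30,30],"delta_pos":[[0,-0.001,-0.005],[0,-0.001,-0.006],[-0.001,0,-0.006],[-0.002,0,-0.006],[-0.002,0,-0.005]],"turn":[0,0,0,0,0]}' 30
python3 -m creep '{"hand":[30,30,30,30,30],"delta_pos":[[0,0,0],[0,0,0],[0,0,0],[0,0,0],[0,0,0]],"turn":[0,0,0,0,0]}' 30
python3 - <<'E'
from h import *
C=shot('side','side3.png')
cv2.imwrite('pics/crop3.png',cv2.resize(C['pixels'][185:335,80:280],(800,600))[:,:,::-1])
E
```

```text
clock: 5.2
tcp_pos: [0.4662, 0.0836, 0.161]
orientation: [0.0, -0.122, 0.993, -0.0]
wrist_force: [3.4, -1.7, -10.1]
finger_gap: 0.0353
clock: 5.62
tcp_pos: [0.4663, 0.0836, 0.1614]
orientation: [0.001, -0.122, 0.993, -0.0]
wrist_force: [4.3, -3.1, -2.6]
finger_gap: 0.0353
```

View pics/crop3.png

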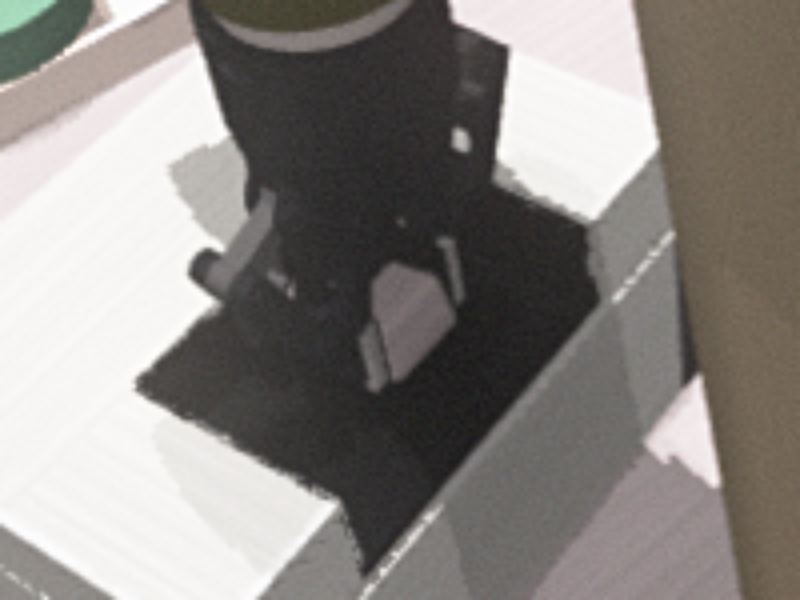

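```bash

python3 -m creep '{"hand":[30,30,30,30,30],"delta_pos":[[-0.0044,0,-0.0125],[-0.0052,0,-0.0122],[-0.0059,0,-0.0119],[-0.0067,0,-0.0115],[-0.0074,0,-0.011]],"turn":[0,0,0,0,0]}' 30
python3 -m creep '{"hand":[30,30,30,30,30],"delta_pos":[[-0.008,0,-0.0106],[-0.0087,0,-0.01],[-0.0093,0,-0.0095],[-0.0099,0,-0.0089],[-0.0104,0,-0.0082]],"turn":[0,0,0,0,0]}' 30
python3 - <<'E'
from h import *
C=shot('side','side4.png')
d=np.array([.623,.124])-env.get_state()['tcp_pos'][:2]; h=d@[.9707,.2402]; v=env.get_state()['tcp_pos'][2]-.11
print(h,v,np.hypot(h,v),np.degrees(np.arctan2(v,h)),d@[-.2402,.9707])
E
```

```text
clock: 6.08
tcp_pos: [0.4878, 0.089, 0.207]
orientation: [-0.001, -0.122, 0.993, -0.0]
wrist_force: [3.6, -3.3, -11.4]
finger_gap: 0.0352
clock: 6.5
tcp_pos: [0.5222, 0.0976, 0.2442]
orientation: [-0.003, -0.122, 0.993, -0.001]
wrist_force: [0.1, -4.3, -7.8]
finger_gap: 0.0352
0.10227236983573462 0.13554365045828176 0.1697990542122486 52.96418450035647 0.0014237570710455686
```

View pics/side4.png

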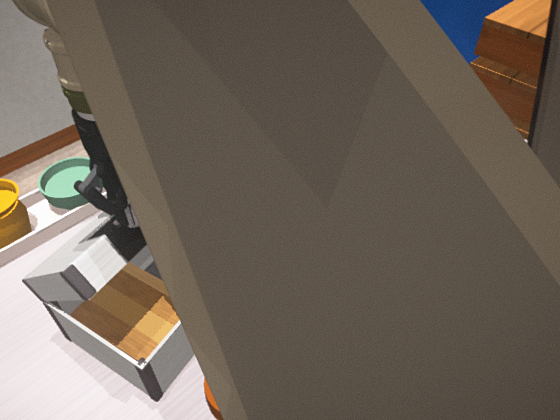

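```bash

python3 -m creep '{"hand":[30,30,30,30,30],"delta_pos":[[-0.0109,0,-0.0076],[-0.0114,0,-0.0069],[-0.0118,0,-0.0061],[-0.0121,0,-0.0054],[-0.0124,0,-0.0046]],"turn":[0,0,0,0,0]}' 30
python3 -m creep '{"hand":[30,30,30,30,30],"delta_pos":[[-0.0127,0,-0.0038],[-0.0129,0,-0.003],[-0.0131,0,-0.0022],[-0.0132,0,-0.0014],[-0.0133,0,-0.0005]],"turn":[0,0,0,0,0]}' 30
python3 - <<'E'
from h import *
C=shot('side','side5.png');C=shot('top','top5.png')
d=np.array([.623,.124])-env.get_state()['tcp_pos'][:2]; h=d@[.9707,.2402]; v=env.get_state()['tcp_pos'][2]-.11
print(h,v,np.hypot(h,v),np.degrees(np.arctan2(v,h)),d@[-.2402,.9707])
E
```

```text
clock: 6.97
tcp_pos: [0.5675, 0.1089, 0.2693]
orientation: [-0.003, -0.122, 0.993, -0.001]
wrist_force: [-4.0, -4.9, -2.5]
finger_gap: 0.0352
clock: 7.38
tcp_pos: [0.619, 0.1218, 0.2794]
orientation: [-0.002, -0.122, 0.993, -0.0]
wrist_force: [-2.8, -5.4, 2.7]
finger_gap: 0.0353
0.0024168362735659606 0.16941610210915886 0.16943334014129027 89.18269205797384 0.0011966892812054009
```

View pics/side5.png

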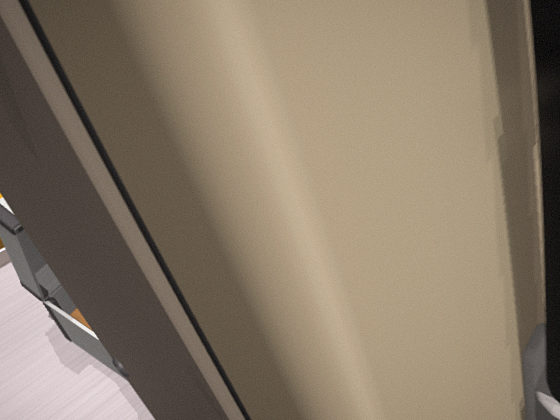

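View pics/top5.png

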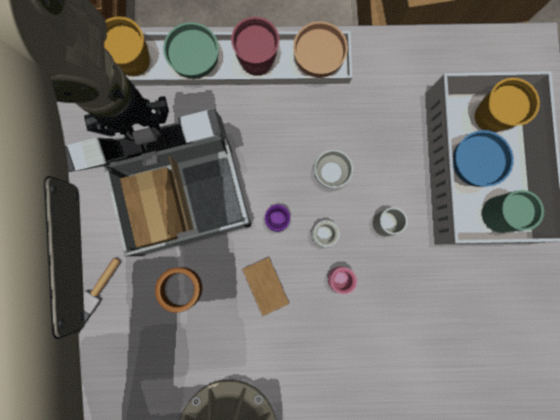

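```bash

python3 -m creep '{"hand":[30,30,30,30,30],"delta_pos":[[-0.0133,0,0.0003],[-0.0132,0,0.0011],[-0.0131,0,0.002],[-0.009,0,0.002],[-0.006,0,0.0015]],"turn":[0,0,0,0,0]}' 30
python3 - <<'E'
from h import *
C=shot('top','top6.png')
print(env.get_state()['joint_pos'])
d=np.array([.623,.124])-env.get_state()['tcp_pos'][:2]; h=d@[.9707,.2402]; v=env.get_state()['tcp_pos'][2]-.11
print(h,v,np.hypot(h,v),np.degrees(np.arctan2(v,h)),d@[-.2402,.9707])
cv2.imwrite('pics/crop6.png',cv2.resize(C['pixels'][60:270,40:320],(800,600))[:,:,::-1])
E
```

```text
clock: 7.9
tcp_pos: [0.6631, 0.1328, 0.275]
orientation: [0.001, -0.122, 0.993, -0.0]
wrist_force: [-1.6, -3.3, 6.3]
finger_gap: 0.035
[ 7.92551862e-02  5.21707557e-01  4.39459897e-01  1.48577088e+00
  5.83782259e-05 -1.64998903e-01]
-0.04179511538592707 0.16479491604805557 0.17001234080327415 104.23123074144372 0.0010798383963868774
```

View pics/crop6.png

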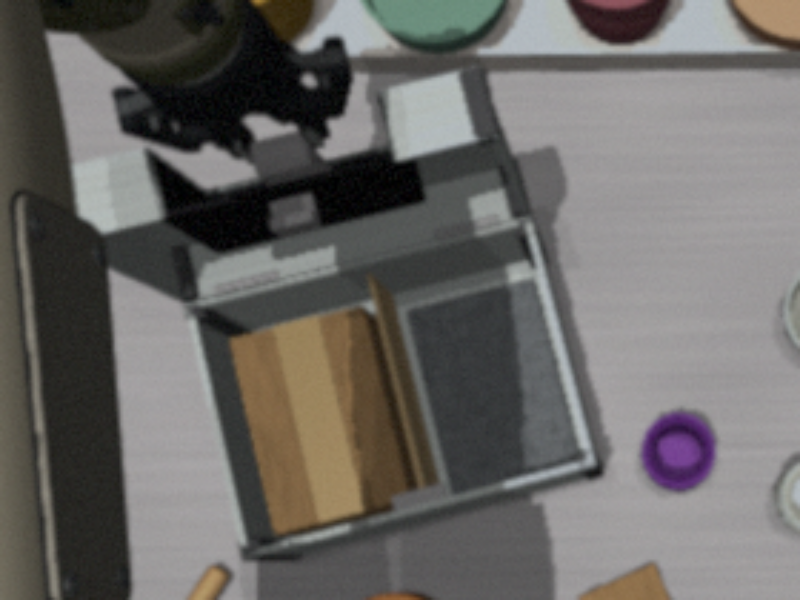

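```bash

python3 -m creep '{"hand":[40,45,50,60,60],"delta_pos":[[0,0,0],[0,0,0],[0,0,0],[0,0,0],[0,0,0]],"turn":[0,0,0,0,0]}' 30
python3 - <<'E'
from h import *
C=shot('top','top7.png')
cv2.imwrite('pics/crop7.png',cv2.resize(C['pixels'][60:270,40:320],(800,600))[:,:,::-1])
E
```

```text
clock: 8.37
tcp_pos: [0.6625, 0.1332, 0.2733]
orientation: [-0.0, -0.122, 0.993, 0.0]
wrist_force: [0.4, 0.1, 0.2]
finger_gap: 0.0601
```

View pics/crop7.png

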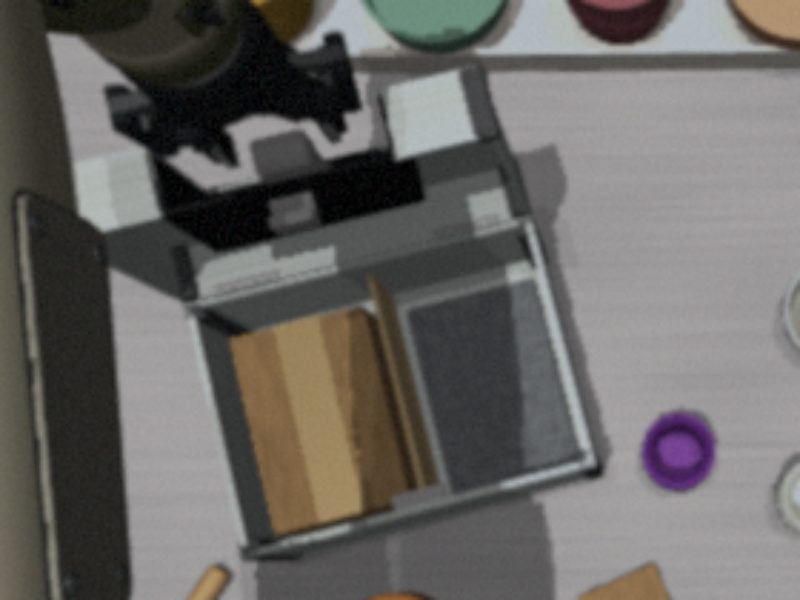

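```bash

python3 -m creep '{"hand":[60,60,60,60,60],"delta_pos":[[0,0,-0.01],[0,0,-0.02],[0,0,-0.025],[0,0,-0.025],[0,0,-0.02]],"turn":[0,0,0,0,0]}' 30
python3 -m creep '{"hand":[80,80,80,80,80],"delta_pos":[[0.0346,-0.0338,0],[0.0346,-0.0338,0],[0.0346,-0.0338,0],[0.0346,-0.0338,0],[0.0346,-0.0338,0]],"turn":[0,0,0,0,0]}' 30
python3 -m creep '{"hand":[80,80,80,80,80],"delta_pos":[[0.0346,-0.0338,0],[0.0346,-0.0338,0],[0.0346,-0.0338,0],[0.0346,-0.0338,0],[0.0346,-0.0338,0]],"turn":[0,0,0,0,0]}' 30
python3 -m creep '{"hand":[80,80,80,80,80],"delta_pos":[[0.0344,-0.0336,0],[0,0,0.02],[0,0,0.03],[0,0,0.03],[0,0,0.03]],"turn":[0,1,1,1,1]}' 30
python3 - <<'E'
from h import *
s=env.get_state();print(s['tcp_pos'],s['orientation'],s['joint_pos'])
np.set_printoptions(precision=4,suppress=True)
C={n:shot(n,n+'8.png') for n in('side','top')}
for t in('case','lid_hinge','paddle_grip','pad','flared_pot_mid','straight_pot_mid'):
  for n in C: print(t,n,[(x['location'],round(x['score'],2)) for x in env.pinpoint(n,t)[:3]])
E
```

```text
clock: 8.83
tcp_pos: [0.6628, 0.133, 0.3557]
orientation: [0.001, -0.122, 0.993, 0.0]
wrist_force: [1.0, 0.3, 0.3]
finger_gap: 0.0599
clock: 9.25
tcp_pos: [0.5602, -0.0328, 0.3541]
orientation: [0.0, -0.122, 0.993, -0.0]
wrist_force: [0.9, -0.3, 1.1]
finger_gap: 0.0801
clock: 9.67
tcp_pos: [0.4585, -0.1976, 0.3544]
orientation: [0.001, -0.122, 0.993, -0.0]
wrist_force: [2.0, -0.1, 0.8]
finger_gap: 0.0797
clock: 10.08
tcp_pos: [0.4395, -0.2298, 0.2655]
orientation: [0.001, 0.055, 0.998, -0.0]
wrist_force: [-0.0, 0.1, -0.1]
finger_gap: 0.0799
[ 0.43948057 -0.2298327   0.26551467] [ 8.61453086e-04  5.51366491e-02  9.98478356e-01 -4.24749719e-04] [-6.44012401e-01  1.51917556e-01 -1.05573746e-01  1.31140047e+00
  2.50479737e-04 -5.33682864e-01]
case side [([306.4, 166.6], 0.76)]
case top [([201.5, 187.7], 0.68)]
lid_hinge side [([246.1, 105.7], 0.77), ([280.6, 190.4], 0.47)]
lid_hinge top [([146.3, 163.7], 0.61)]
paddle_grip side [([162.2, 64.0], 0.38)]
paddle_grip top [([116.5, 139.9], 0.74)]
pad side [([278.1, 191.4], 0.59)]
pad top [([195.7, 212.9], 0.59)]
flared_pot_mid side [([244.9, 277.9], 0.71)]
flared_pot_mid top [([219.7, 277.2], 0.59), ([237.1, 324.8], 0.51)]
straight_pot_mid side []
straight_pot_mid top [([201.5, 187.9], 0.72)]
```

View pics/side8.png

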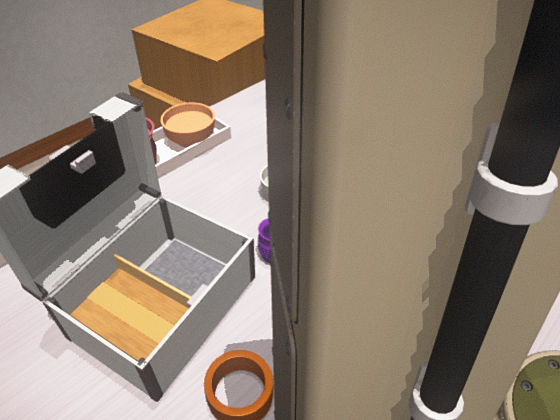

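View pics/top8.png

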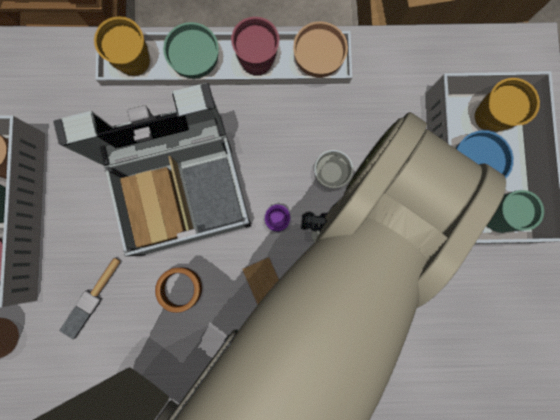

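```bash

python3 -m creep '{"hand":[80,80,80,80,80],"delta_pos":[[0,0,0.012],[0,0,0.012],[0,0,0.012],[0,0,0.012],[0,0,0.012]],"turn":[1,1,1,1,1]}' 30
python3 -m creep '{"hand":[80,80,80,80,80],"delta_pos":[[0,0,0.012],[0,0,0.012],[0,0,0.012],[0,0,0.012],[0,0,0.012]],"turn":[1,1,1,1,1]}' 30
python3 -m creep '{"hand":[80,80,80,80,80],"delta_pos":[[0,0,0.012],[0,0,0.012],[0,0,0.012],[0,0,0.012],[0,0,0]],"turn":[1,1,1,0.94,0]}' 30
python3 - <<'E'
from h import *
s=env.get_state();print(s['tcp_pos'],s['orientation'],s['joint_pos']);M=rot(s['orientation']);print(np.degrees(np.arctan2(M[1,1],M[0,1])),M[:,0])
print('tool delta units',M.T@(np.array([.4385,-.2287,.036])-s['tcp_pos'])/.8)
C={n:shot(n,n+'9.png') for n in('side','top')}
c=C['top'];print(proj(c,[[.4385,-.2287,.074]]),[(x['location'],x['score']) for x in env.pinpoint('top','flared_pot_mid')])
cv2.imwrite('pics/crop9.png',cv2.resize(c['pixels'][150:300,230:430],(800,600))[:,:,::-1])
E
```

```text
clock: 11.2
tcp_pos: [0.4395, -0.2291, 0.217]
orientation: [0.0, 0.269, 0.963, 0.0]
wrist_force: [0.1, -1.4, 0.6]
finger_gap: 0.08
clock: 11.62
tcp_pos: [0.4396, -0.2291, 0.169]
orientation: [0.0, 0.471, 0.882, 0.0]
wrist_force: [0.6, -0.7, -0.3]
finger_gap: 0.08
clock: 12.03
tcp_pos: [0.4385, -0.2283, 0.1293]
orientation: [-0.002, 0.614, 0.789, 0.0]
wrist_force: [-0.6, 1.0, 0.2]
finger_gap: 0.0802
[ 0.43852609 -0.22834265  0.12929102] [-1.60076777e-03  6.14316645e-01  7.89057980e-01  2.64483259e-05] [-6.42663199e-01  2.27525788e-01 -3.56337416e-01  9.90133094e-01
  1.13256274e-04  6.80377889e-01]
14.195460232652483 [-0.24522499  0.96946282  0.00255869]
tool delta units [-7.23431572e-04  8.33247384e-05  1.16612362e-01]
[[232.42981432 326.31347001]] [([219.7, 276.2], 0.93)]
```

View pics/crop9.png

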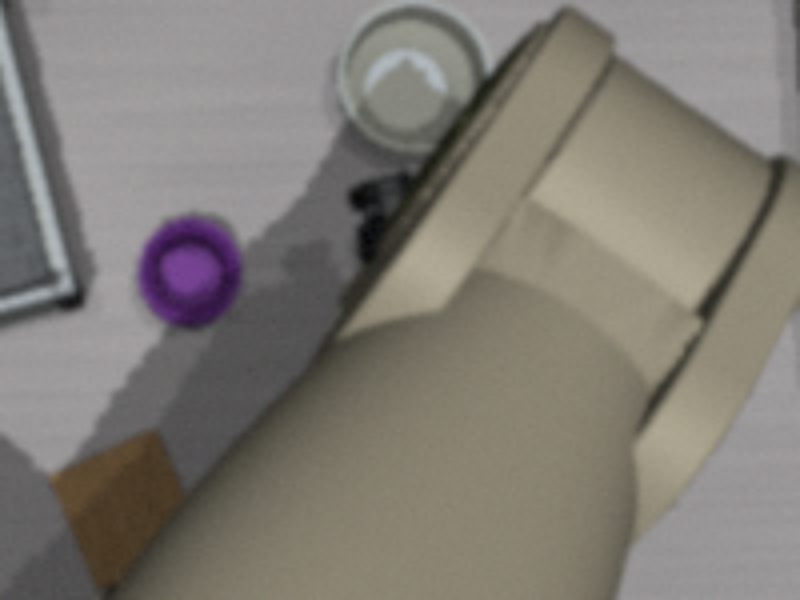

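View pics/side9.png

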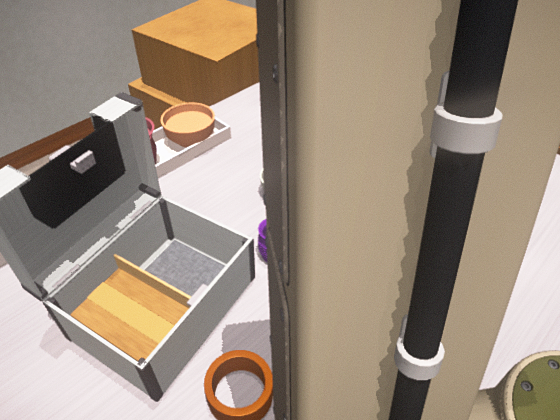

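```bash

python3 -m creep '{"hand":[80,80,80,80,80],"delta_pos":[[0,0,0.02],[0,0,0.02],[0,0,0.015],[0,0,0.01],[0,0,0]],"turn":[0,0,0,0,0]}' 30
python3 -m creep '{"hand":[80,80,80,80,80],"delta_pos":[[0,0,0.015],[0,0,0.015],[0,0,0.012],[0,0,0.01],[0,0,0]],"turn":[0,0,0,0,0]}' 30
python3 -m creep '{"hand":[70,65,50,50,50],"delta_pos":[[0,0,0],[0,0,0],[0,0,0],[0,0,0],[0,0,0]],"turn":[0,0,0,0,0]}' 30
python3 -m creep '{"hand":[50,50,50,50,50],"delta_pos":[[0,0,0],[0,0,0],[0,0,0],[0,0,0],[0,0,0]],"turn":[0,0,0,0,0]}' 30
```

```text
clock: 12.6
tcp_pos: [0.439, -0.2287, 0.0781]
orientation: [-0.001, 0.613, 0.79, 0.0]
wrist_force: [0.5, 0.3, -0.3]
finger_gap: 0.0799
clock: 13.02
tcp_pos: [0.439, -0.2287, 0.0364]
orientation: [-0.001, 0.613, 0.79, 0.0]
wrist_force: [-0.1, -0.2, -0.0]
finger_gap: 0.0799
clock: 13.43
tcp_pos: [0.4398, -0.2295, 0.0383]
orientation: [0.001, 0.614, 0.79, -0.0]
wrist_force: [-2.2, 0.2, 6.1]
finger_gap: 0.0558
clock: 13.85
tcp_pos: [0.4398, -0.2295, 0.0383]
orientation: [0.001, 0.614, 0.79, -0.0]
wrist_force: [-1.2, -0.3, 6.6]
finger_gap: 0.0561
```

```bash

python3 -m creep '{"hand":[50,50,50,50,50],"delta_pos":[[0,0,0],[0,0,0],[0,0,-0.005],[0,0,-0.01],[0,0,-0.02]],"turn":[0,0,0,0,0]}' 40
python3 -m creep '{"hand":[50,50,50,50,50],"delta_pos":[[0,0,-0.035],[0,0,-0.04],[0,0,-0.04],[0,0,-0.03],[0,0,-0.02]],"turn":[0,0,0,0,0]}' 40
python3 - <<'E'
from h import *
np.set_printoptions(precision=4,suppress=True)
s=env.get_state();M=rot(s['orientation']);print(s['wrist_force'],s['tcp_pos'],s['finger_gap'])
C={n:shot(n,n+'10.png') for n in('side','top')}
for t,ab in(('pad',((278.1,191.4),(195.7,212.9))),('hinge',((246.1,105.7),(146.3,163.7)))):
  print(t,two(C['side'],ab[0],C['top'],ab[1]))
print('proj pad',[proj(C[n],[[.5419,.0362,.005]]) for n in C])
# pad from side depth: dark pts z 8..20 mm in case
c=C['side']
pts=np.array([at(c,(r,k)) for r in range(180,340,2) for k in range(60,262,2) if c['depth'][r,k]>0])
L=(pts[:,:2]-[.526,.1003])@np.array([[.9707,-.2402],[.2402,.9707]])
for lo,hi in((.009,.022),(.07,.08),(.102,.116)):
  m=(pts[:,2]>lo)&(pts[:,2]<hi)&(abs(L[:,0])<.12)&(abs(L[:,1])<.15);print(lo,m.sum(),L[m].min(0),L[m].max(0),np.median(L[m],0))
for t in('pad','case'): print(t,[(n,[(x['location'],round(x['score'],2)) for x in env.pinpoint(n,t)]) for n in C])
print('d',M.T@(np.array([.5419,.0362,0])-s['tcp_pos'])/.8)
E
```

```text
clock: 14.27
tcp_pos: [0.4381, -0.2279, 0.0643]
orientation: [-0.002, 0.614, 0.79, 0.0]
wrist_force: [-0.4, -0.1, -2.6]
finger_gap: 0.0558
clock: 14.68
tcp_pos: [0.4403, -0.2295, 0.2007]
orientation: [0.002, 0.614, 0.79, 0.0]
wrist_force: [0.8, 0.1, -4.1]
finger_gap: 0.0558
[ 0.7688  0.1218 -4.0506] [ 0.4403 -0.2295  0.2007] 0.05583494323226483
pad (array([0.5355, 0.0336, 0.0077]), np.float64(0.002794539223977742))
hinge (array([0.6354, 0.1291, 0.0929]), np.float64(0.0072125048332891606))
proj pad [array([[277.6638, 187.5113]]), array([[193.6497, 212.3795]])]
0.009 765 [-0.1026 -0.1329] [0.0959 0.1375] [ 0.0145 -0.0794]
0.07 1639 [-0.1028 -0.1313] [0.0971 0.1357] [0.0057 0.0548]
0.102 865 [-0.1019 -0.1355] [0.1198 0.1354] [ 0.0954 -0.0088]
pad [('side', [([279.6, 191.3], 0.67)]), ('top', [([194.7, 212.8], 0.82)])]
case [('side', [([306.8, 164.1], 0.69)]), ('top', [([204.5, 183.5], 0.8)])]
d [0.291  0.2045 0.2507]
```

View pics/top10.png

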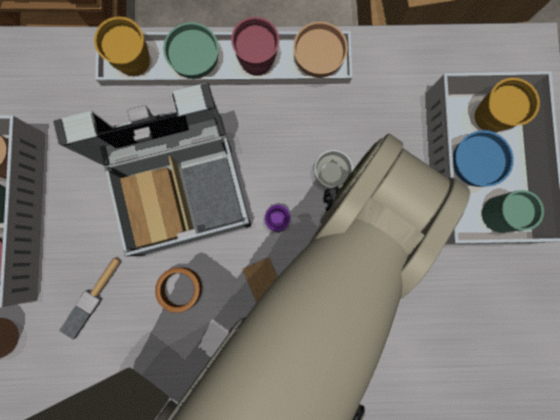

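View pics/side10.png

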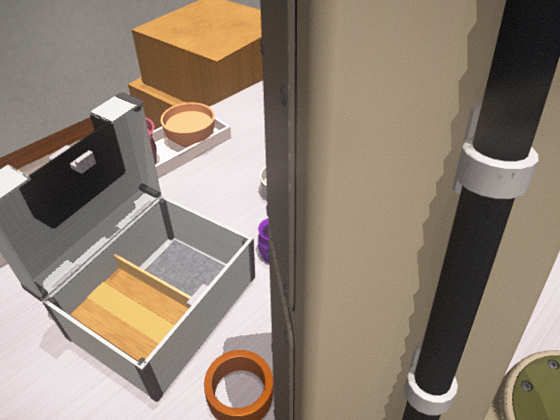

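```bash

python3 -m creep '{"hand":[50,50,50,50,50],"delta_pos":[[0.0146,0.01,0],[0.0291,0.02,0],[0.0291,0.02,0],[0.0291,0.02,0],[0.0291,0.02,0]],"turn":[0,0,0,0,0]}' 40
python3 -m creep '{"hand":[50,50,50,50,50],"delta_pos":[[0.0291,0.02,0],[0.0291,0.02,0],[0.0291,0.02,0],[0.0291,0.02,0],[0.0291,0.02,0]],"turn":[0,0,0,0,0]}' 40
python3 -m creep '{"hand":[50,50,50,50,50],"delta_pos":[[0.0146,0.011,0],[0,0,0],[0,0,0],[0,0,0],[0,0,0]],"turn":[0,0,0,0,0]}' 40
python3 - <<'E'
from h import *
np.set_printoptions(precision=4,suppress=True)
s=env.get_state();M=rot(s['orientation']);print(s['wrist_force'],s['tcp_pos'],s['finger_gap'],s['joint_pos'])
C={n:shot(n,n+'11.png') for n in('side','top')}
print('d',M.T@(np.array([.539,.036,.06])-s['tcp_pos'])/.8)
E
```

```text
clock: 15.4
tcp_pos: [0.4826, -0.1083, 0.1955]
orientation: [-0.002, 0.614, 0.789, -0.0]
wrist_force: [0.5, 0.5, -2.4]
finger_gap: 0.0558
clock: 15.82
tcp_pos: [0.5314, 0.0243, 0.1954]
orientation: [-0.002, 0.614, 0.79, -0.001]
wrist_force: [0.5, -0.0, -3.4]
finger_gap: 0.0554
clock: 16.23
tcp_pos: [0.5371, 0.0354, 0.1967]
orientation: [-0.001, 0.614, 0.789, -0.001]
wrist_force: [-0.2, -0.1, -2.3]
finger_gap: 0.0555
[-0.1655 -0.0769 -2.3064] [0.5371 0.0354 0.1967] 0.055474231491194605 [-0.0832  0.2615 -0.1372  1.1738 -0.0002  1.2392]
d [0.0001 0.0027 0.1708]
```

View pics/top11.png

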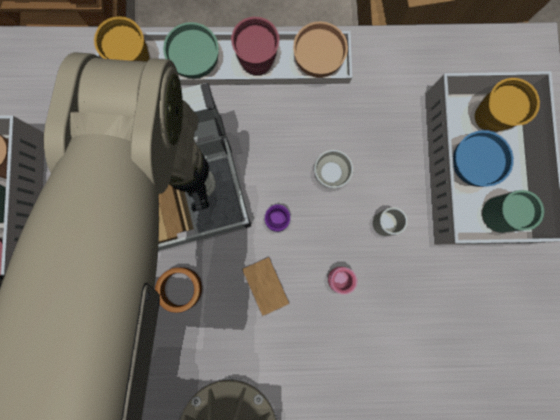

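View pics/side11.png

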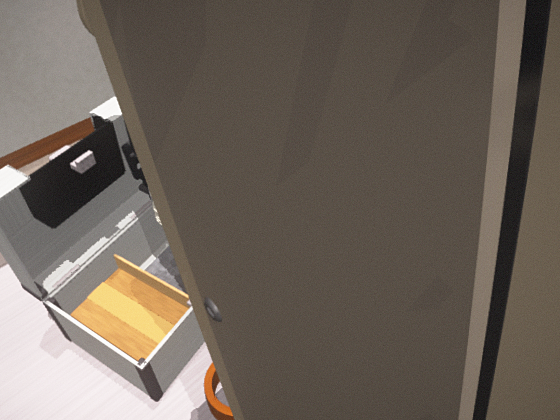

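```bash
python3 - <<'E'
from h import *
np.set_printoptions(precision=3,suppress=True)
c=shot('top')
pts=np.array([at(c,(r,k)) for r in range(40,260,2) for k in range(0,260,2) if c['depth'][r,k]>0])
L=(pts[:,:2]-[.526,.1003])@np.array([[.9707,-.2402],[.2402,.9707]])
m=pts[:,2]>.2
H={}
for (x,y),z in zip(L[m],pts[m,2]):
    H.setdefault((int(np.floor(x/.03)),int(np.floor(y/.03))),[]).append(z)
for i in range(8,-8,-1):
    print(f'{i*.03:6.2f}',' '.join(f"{min(H[i,j]):.2f}/{max(H[i,j]):.2f}" if (i,j) in H else '    -    ' for j in range(5,-7,-1)))
E
```

```text
0.24     -         -         -         -         -         -         -         -         -         -         -         -    
  0.21     -         -         -         -         -         -         -         -         -         -         -         -    
  0.18     -         -         -         -         -         -         -         -         -         -         -         -    
  0.15     -         -         -         -         -         -         -         -         -         -         -         -    
  0.12     -         -         -         -         -         -         -         -     0.31/0.31 0.31/0.31 0.22/0.31     -    
  0.09     -         -         -         -         -         -         -         -     0.31/0.31 0.31/0.31 0.20/0.32     -    
  0.06     -         -         -         -         -         -         -         -         -         -         -         -    
  0.03     -         -         -         -         -         -         -     0.63/0.67 0.64/0.65     -         -         -    
  0.00     -         -         -         -         -         -     0.67/0.68 0.66/0.68
[... 225 characters left out ...]
0.67/0.67 0.67/0.68 0.25/0.69 0.20/0.68 0.35/0.68     -         -    
 -0.09     -         -         -         -         -     0.66/0.69 0.67/0.70 0.29/0.70 0.24/0.69 0.60/0.68     -         -    
 -0.12     -         -         -         -         -     0.68/0.70 0.69/0.71 0.69/0.70 0.62/0.69     -         -         -    
 -0.15     -         -         -         -         -     0.69/0.71 0.70/0.71 0.69/0.71 0.65/0.70     -         -         -    
 -0.18     -         -         -         -         -         -         -     0.70/0.71 0.66/0.70     -         -         -    
 -0.21     -         -         -         -         -         -         -         -         -         -         -         -
```

```bash

python3 -m creep '{"hand":[50,50,50,50,50],"delta_pos":[[0,0.002,0.015],[0,0,0.025],[0,0,0.025],[0,0,0.025],[0,0,0.02]],"turn":[0,0,0,0,0]}' 40
python3 -m creep '{"hand":[50,50,50,50,50],"delta_pos":[[0,0,0.02],[0,0,0.015],[0,0,0.01],[0,0,0.007],[0,0,0]],"turn":[0,0,0,0,0]}' 40
python3 -m creep '{"hand":[50,50,50,50,50],"delta_pos":[[0,0,0.002],[0,0,0.002],[0,0,0.002],[0,0,0],[0,0,0]],"turn":[0,0,0,0,0]}' 40
```

```text
clock: 16.8
tcp_pos: [0.5389, 0.036, 0.1082]
orientation: [-0.0, 0.614, 0.789, -0.0]
wrist_force: [0.7, -1.3, -3.7]
finger_gap: 0.0557
clock: 17.22
tcp_pos: [0.5388, 0.0364, 0.067]
orientation: [-0.001, 0.614, 0.789, -0.0]
wrist_force: [-0.4, 0.6, -3.1]
finger_gap: 0.0557
clock: 17.63
tcp_pos: [0.5396, 0.0367, 0.0633]
orientation: [0.0, 0.614, 0.79, 0.0]
wrist_force: [0.1, 0.3, -2.8]
finger_gap: 0.0554
```

```bash

python3 -m creep '{"hand":[50,50,50,50,50],"delta_pos":[[0,0,0.0018],[0,0,0.0018],[0,0,0.0018],[0,0,0.0018],[0,0,0.0]],"turn":[0,0,0,0,0]}' 40
python3 -m creep '{"hand":[50,50,50,50,50],"delta_pos":[[0,0,0.0013],[0,0,0.0013],[0,0,0],[0,0,0],[0,0,0.0]],"turn":[0,0,0,0,0]}' 40
```

```text
clock: 18.05
tcp_pos: [0.5391, 0.0367, 0.0568]
orientation: [-0.0, 0.614, 0.79, -0.0]
wrist_force: [-0.2, 0.0, -3.3]
finger_gap: 0.056
clock: 18.47
tcp_pos: [0.5394, 0.0367, 0.0552]
orientation: [0.0, 0.614, 0.79, 0.0]
wrist_force: [1.2, -0.9, -4.2]
finger_gap: 0.0556
```

```bash

python3 -m creep '{"hand":[50,50,50,50,50],"delta_pos":[[0,0,0.0012],[0,0,0.0],[0,0,0.0012],[0,0,0.0],[0,0,0.0]],"turn":[0,0,0,0,0]}' 40
python3 -m creep '{"hand":[50,50,50,50,50],"delta_pos":[[0,0,0.001],[0,0,0],[0,0,0],[0,0,0],[0,0,0.0]],"turn":[0,0,0,0,0]}' 40
```

```text
clock: 18.88
tcp_pos: [0.5395, 0.0367, 0.0534]
orientation: [0.0, 0.614, 0.79, 0.0]
wrist_force: [-0.2, 0.1, -1.1]
finger_gap: 0.0558
clock: 19.3
tcp_pos: [0.5395, 0.0367, 0.0534]
orientation: [0.0, 0.614, 0.79, 0.0]
wrist_force: [-2.1, 0.4, 5.5]
finger_gap: 0.0554
```

```bash

python3 -m creep '{"hand":[57,60,64,70,78],"delta_pos":[[0,0,0],[0,0,0],[0,0,0],[0,0,0],[0,0,0]],"turn":[0,0,0,0,0]}' 20
python3 -m creep '{"hand":[80,80,80,80,80],"delta_pos":[[0,0,0],[0,0,0],[0,0,-0.005],[0,0,-0.01],[0,0,-0.015]],"turn":[0,0,0,0,0]}' 20
python3 -m creep '{"hand":[80,80,80,80,80],"delta_pos":[[0,0,-0.03],[0,0,-0.035],[0,0,-0.04],[0,0,-0.04],[0,0,-0.04]],"turn":[0,0,0,0,0]}' 20
python3 -m creep '{"hand":[80,80,80,80,80],"delta_pos":[[-0.03,0,-0.01],[-0.045,0,0],[-0.045,0,0],[-0.045,0,0],[-0.045,0,0]],"turn":[0,0,0,0,0]}' 20
python3 -m creep '{"hand":[80,80,80,80,80],"delta_pos":[[-0.045,0,0],[-0.045,0,0],[-0.045,0,0],[-0.03,0,0],[0,0,0]],"turn":[0,0,0,0,0]}' 20
python3 - <<'E'
from h import *
np.set_printoptions(precision=4,suppress=True)
C={n:shot(n,n+'12.png') for n in('side','top')}
for t in('pad','flared_pot_mid','straight_pot_mid','squat_pot_mid','paddle_grip'): print(t,[(n,[(np.round(x['location'],1).tolist(),round(x['score'],2)) for x in env.pinpoint(n,t)]) for n in C])
E
```

```text
clock: 19.72
tcp_pos: [0.5395, 0.0367, 0.0524]
orientation: [0.0, 0.614, 0.79, 0.0]
wrist_force: [0.3, 0.5, 0.1]
finger_gap: 0.0778
clock: 20.13
tcp_pos: [0.5386, 0.0367, 0.0763]
orientation: [-0.001, 0.614, 0.79, -0.0]
wrist_force: [-0.2, 0.5, 0.0]
finger_gap: 0.0802
clock: 20.55
tcp_pos: [0.5391, 0.0367, 0.2269]
orientation: [0.0, 0.614, 0.79, 0.0]
wrist_force: [0.9, 0.0, -0.4]
finger_gap: 0.08
clock: 20.97
tcp_pos: [0.5812, -0.1276, 0.2338]
orientation: [0.001, 0.613, 0.79, 0.0]
wrist_force: [0.7, -0.0, 0.2]
finger_gap: 0.0799
clock: 21.38
tcp_pos: [0.614, -0.2593, 0.2322]
orientation: [0.001, 0.616, 0.788, -0.0]
wrist_force: [-0.4, 0.2, -0.4]
finger_gap: 0.0801
pad [('side', [([278.4, 192.8], 0.85)]), ('top', [([193.3, 210.6], 0.89), ([223.8, 387.2], 0.26), ([192.6, 209.0], 0.18)])]
flared_pot_mid [('side', [([262.0, 182.9], 0.65)]), ('top', [([192.7, 209.1], 0.6)])]
straight_pot_mid [('side', []), ('top', [([222.5, 387.0], 0.53)])]
squat_pot_mid [('side', []), ('top', [])]
paddle_grip [('side', [([160.2, 67.6], 0.41)]), ('top', [([116.1, 140.5], 0.58)])]
```

View pics/top12.png

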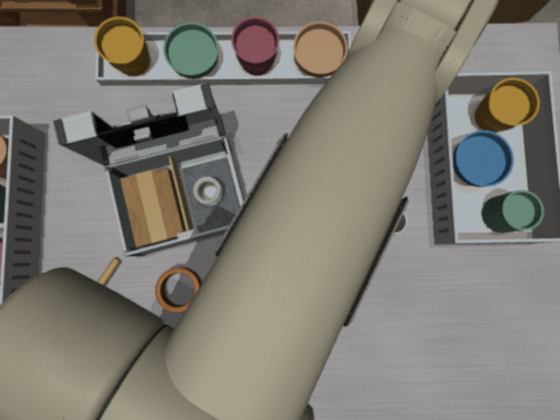

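View pics/side12.png

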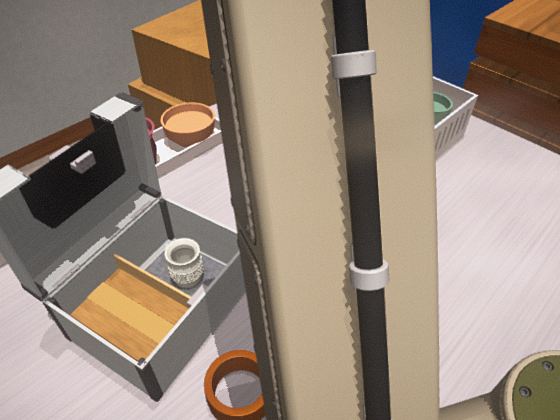

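```bash
python3 - <<'E'
from h import *
np.set_printoptions(precision=4,suppress=True)
C={n:shot(n) for n in('side','top')}
A=np.array([[.9707,-.2402],[.2402,.9707]])
loc=lambda p:np.r_[(p[:2]-[.526,.1003])@A,p[2]]
p,g=two(C['side'],(262,182.9),C['top'],(192.7,209.1));print('pot',p,g,'local',loc(p))
c=C['top']
pts=np.array([at(c,(r,k)) for r in range(80,250) for k in range(45,260) if c['depth'][r,k]>0])
L=np.c_[(pts[:,:2]-[.526,.1003])@A,pts[:,2]]
m=(L[:,2]>.29)&(L[:,2]<.33)&(L[:,0]>.05)&(L[:,0]<.2);print('lid top edge',m.sum(),np.percentile(L[m],[2,98],axis=0),np.median(L[m,2]))
m=(abs(L[:,1])<.016)&(L[:,2]>.26)&(L[:,0]>.08)&(L[:,0]<.2)&(L[:,2]<.31);print('block',m.sum(),np.percentile(L[m],[5,95],axis=0))
m=(np.hypot(L[:,0]-.0,L[:,1]+.066)<.045)&(L[:,2]>.08)&(L[:,2]<.1);q,r=cv2.minEnclosingCircle(L[m,:2].astype(np.float32)*1000);print('rim',m.sum(),q,r,np.percentile(L[m,2],[5,50,95]))
print(L[m][:,:].shape, np.linalg.lstsq(np.c_[L[m,:2],np.ones(m.sum())],L[m,2],rcond=None)[0])
o=C['side']['pixels'][80:320,0:260];cv2.imwrite('pics/crop13.png',cv2.resize(o,(650,600),interpolation=cv2.INTER_CUBIC)[:,:,::-1])
t=c['pixels'][75:255,45:260];cv2.imwrite('pics/crop14.png',cv2.resize(t,(717,600),interpolation=cv2.INTER_CUBIC)[:,:,::-1])
E
```

```text
pot [0.5379 0.0381 0.0563] 0.004052983439787659 local [-0.0034 -0.0632  0.0563]
lid top edge 2805 [[ 0.0769 -0.1336  0.2911]
 [ 0.1379  0.1324  0.3141]] 0.31024825167125647
block 493 [[ 0.0866 -0.0143  0.2758]
 [ 0.1337  0.0138  0.3086]]
rim 276 (-1.0770137310028076, -62.92768478393555) 29.600955963134766 [0.0821 0.0868 0.0907]
(276, 3) [-0.0093 -0.015   0.0858]
```

View pics/crop13.png

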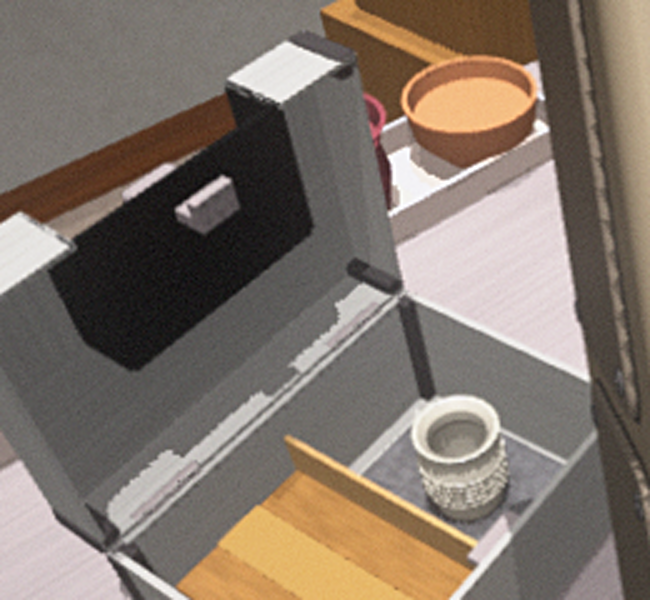

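View pics/crop14.png

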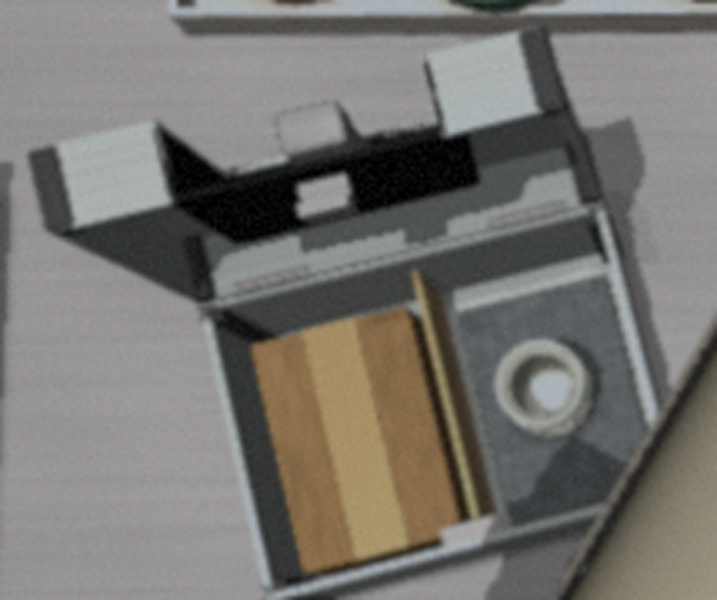

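```bash
python3 - <<'E'
from h import *
np.set_printoptions(precision=4,suppress=True)
c=shot('top')
A=np.array([[.9707,-.2402],[.2402,.9707]])
def col(y0,y1):
    out=[]
    for r in range(80,190):
        for k in range(45,260):
            if c['depth'][r,k]>0:
                p=at(c,(r,k));l=np.r_[(p[:2]-[.526,.1003])@A,p[2]]
                if y0<l[1]<y1 and l[2]>.1 and l[0]>.03: out.append(l)
    out=np.array(out);out=out[np.argsort(out[:,0])]
    for b in np.arange(.05,.2,.006):
        m=(out[:,0]>=b)&(out[:,0]<b+.006)
        if m.any(): print(f'{b:.3f} n{m.sum()} z {out[m,2].min():.3f} {np.median(out[m,2]):.3f} {out[m,2].max():.3f}')
print('block');col(-.012,.012);print('right corner');col(-.125,-.08);print('left');col(.08,.125)
E
```

```text
block
0.068 n8 z 0.286 0.296 0.302
0.074 n89 z 0.282 0.301 0.305
0.080 n11 z 0.290 0.292 0.302
0.086 n42 z 0.288 0.291 0.292
0.092 n156 z 0.101 0.291 0.312
0.098 n47 z 0.108 0.114 0.309
0.104 n33 z 0.111 0.114 0.118
0.110 n97 z 0.110 0.278 0.290
0.116 n73 z 0.112 0.287 0.292
0.122 n73 z 0.110 0.287 0.291
0.128 n62 z 0.111 0.288 0.291
0.134 n15 z 0.286 0.288 0.291
right corner
0.086 n5 z 0.101 0.110 0.113
0.092 n103 z 0.101 0.307 0.313
0.098 n156 z 0.107 0.308 0.314
0.104 n137 z 0.112 0.309 0.314
0.110 n136 z 0.111 0.309 0.313
0.116 n143 z 0.110 0.309 0.314
0.122 n141 z 0.111 0.310 0.315
0.128 n137 z 0.112 0.310 0.314
0.134 n163 z 0.111 0.189 0.313
0.140 n226 z 0.112 0.147 0.310
left
0.086 n12 z 0.100 0.109 0.114
0.092 n140 z 0.100 0.308 0.313
0.098 n171 z 0.107 0.309 0.315
0.104 n153 z 0.111 0.309 0.313
0.110 n155 z 0.111 0.309 0.315
0.116 n144 z 0.110 0.310 0.315
0.122 n159 z 0.110 0.310 0.316
0.128 n140 z 0.112 0.311 0.314
0.134 n134 z 0.112 0.309 0.315
0.140 n54 z 0.113 0.139 0.173
```

```bash
python3 -c "
from workcell import env
s=env.get_state();print(s['clock'],s['wrist_force'],abs(s['qvel']).max());print(env.hand_in())"
```

```text
22.1333 [-0.53672813 -0.02465051 -0.51958631] 0.002438871111249389
the job is handed in; nothing more can be done
None
```

I opened the case, stowed the ribbed flared pot on the foam pad, and handed the job in at 22.1 s on the robot's clock. `hand_in` reports no verdict, so these are my own last checks:

- **Lid:** it stands open by itself at about 1.53 rad, from the depth image.
- **Paddle:** the grip block is flush with the lid's outer face, so the paddle is back in its recess.
- **Pot:** it stands upright on the pad with no tilt visible. Its rim centre is about (-1, +3) mm from the pad's centre, and its mid-height measures 56 mm by two views. The rim height of about 87 mm fits it standing on the pad. At set-down the wrist force changed by only about 8 N before I let go.
- **Other pots:** the straight pot is where it was, within about 1 pixel. The arm hid the squat pot in the last picture; it had not visibly moved in the last picture that showed it, taken before the pot was lowered.
- **Arm:** clear of everything and still, with wrist force near zero.

**Disagreements:**
- The trained network's hinge point was off by about 15 mm, so I used the hinge worked out from the fitted lid outline instead.
- During the lift the block looked to be in the same place before and after I let go, so I could not read the paddle angle while pulling. I relied on the roughly 20 mm lift at the grip and on the lid opening as proof that the latch had tripped.

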